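# Shim the vial block in the corner stop

## Task

Push the aluminium vial block along the bench until it sits square and flush in the corner of the steel L-shaped stop. Then take the leveling wedge by its upright end block and, keeping it flat on the bench, push it thin end first under the middle of the block's free long side until that side is just lifted off the bench, by about 3 mm, with the block still snug in the corner. Finish still holding the wedge there by its end block, without touching the block, and leave the other things on the bench where they are.

Things in the scene. Friction and masses are not known exactly. Their poses are not given: they have to be found in the camera images.
- fence: Steel L-shaped corner stop screwed to the bench. Origin: inside corner at bench level. Legs run along its -x (160 mm) and -y (100 mm), 12 mm thick, 22 mm high. Its x axis points away from the robot within 0.3 rad. The block goes inside: its +x side against the -y leg, its +y side against the -x leg.
- block: Vial block, loose, about 0.6 kg, slides at 2 to 6 N: 120 (x) by 88 (y) mm, top at 40 mm, six capped vials rise to 62 mm. Two runners 6 mm high, 20 mm wide along the short sides leave a slot 80 mm wide, 6 mm high under the long sides. Origin: underside centre. Axes start within 0.3 rad of the stop's; seated: parallel, centre at (-60, -44) mm in the stop's frame, its free long side being -y.
- block_edge (a point): Middle of the block's -y (free) long side, at the level of the runners' undersides: z is 0 while the block stands flat; z is the height by which that side is lifted, about 3 mm wanted.
- block_corner (a point): The block's +x +y lower corner at bench level: it meets the stop's inside corner (the stop's origin) when the block is home.
- wedge_grip (a point): Centre of the wedge's upright end block (its handle, 30 x 30 x 44 mm high), 22 mm above the bench. Plain aluminium, loose, 0.13 kg. x: towards the thin end, z up. The ramp is 30 mm wide, 80 mm long, falling evenly from 18 mm to 2 mm at the thin end, 95 mm along x from here. It meets the block's edge with the thin end 20 mm under it; 35 mm under lifts that side about 3 mm.
- wedge_tip (a point): Middle of the wedge's thin end, at its underside (bench level).
- spacer_mid (a point): Bystander: centre of a plain aluminium bar, 110 x 30 x 30 mm, not tapered, without upright end block. Its place and the wedge's may be swapped.
- beaker_mid (a point): Bystander: centre of a glass beaker, 66 mm across, 85 mm high.
- reagent_mid (a point): Bystander: centre of an amber bottle, 60 mm across, 130 mm high.
- jar_mid (a point): Bystander: centre of a white jar, 60 mm across, 70 mm high.
- spatula_mid (a point): Bystander: a steel spatula lying flat, 147 mm long, 4 mm thick.
There are look-alikes about, which are no part of the job. Of the things like the fence, leave any that is orange or red; of the rest the larger one is meant.

How it is judged:
By the outcome, as a careful person would: the job done as asked, in the order asked, and still so for the second after the job is handed in, while the arm keeps its last pose, push and grip.
It also fails if it takes over 72 s, if anything falls off the work surface, if the arm or the gripper's body presses on something with over 40 N, if the wrist force passes 120 N, or if a joint passes its speed limit or range.

## Robot

A 7-joint arm with a two-finger parallel gripper is mounted at the origin on the work surface. World frame = base frame: x ahead of the robot, y to its left, z up, the work surface at z = 0. Lengths are in m, angles in rad, forces in N, time in s.
With the tool pointing down it reaches from about 0.425 to 0.875 m from the base axis. Payload 4.7 kg.
Tool frame: the origin (TCP) lies between the finger pads; the fingertips stand 22 mm ahead of it and the grasp point (between the pads) lies 3 mm ahead of it (ctrl.finger_overhang is the distance from the TCP to the fingertips, in m); y points along the fingers, z is the direction in which the jaws open and shut, and the axes are right-handed (so a half turn about y gives the same grasp; the last joint's range is limited). The gripper opens to 85 mm and grips with 20 to 120 N. Pads are 22 mm wide; open, the fingers measure 114 mm over their backs; the gripper's body (76 mm by 85 mm) begins 54 mm behind the grasp point. The pads swing forward as they close: fully open they stand 13 mm farther back than shut.
Start: joints at [1.166, 0.321, -0.07, 1.45, 0.023, 1.371, -0.057], TCP at [0.264, -0.594, 0.23] pointing down, gripper open.
Joint ranges: [-2.86, 2.86], [-0.3, 2.09], [-1.38, 1.24], [0.06, 2.45], [-1.56, 4.7], [0.09, 2.05], [-2.69, 2.69]. Speed limits (rad/s): [2.57, 2.57, 3.14, 3.14, 3.14, 3.14, 3.14].

## Interface

Orientations are given as [roll, pitch, yaw] about the fixed x, y, z axes, in that order (R = Rz(yaw) Ry(pitch) Rx(roll)).
In Python, from station import get_state, imaging, workorder, ctrl gives the robot as it stands. The module is installed in compiled form; this text tells all that it offers.
- The arm moves only by the tool move_arm, never from a script. Its argument "series" is a list of rows, each a list of 2 entries, a list of its own where there are three numbers: the shift along the world's x, y, z normalised to -1 to 1, where 1 is 0.025 m, then the turn, a rotation vector about the world's x, y, z normalised to -1 to 1, where 1 is pi/4 rad. A call has 1 to 10 rows; each row shifts and turns the commanded pose from where the row before left it; what a row does not reach is not made up. A row lasts 1/12 s, in which the tool goes at most 41.7 mm and 7.16 degrees, less where a joint would pass 70% of its speed; a pose out of reach is approached as far as the arm can. A call with a number of a shift or a turn outside -1 to 1 is refused whole. A call with a gripper value outside its range is refused whole. "jaw" is the opening, from -1 (shut) to 1 (fully open), set as the call begins (left out, the last holds). The fingers move at their own pace and stop on an object; the grip force is fixed at half the most. Time passes only in rows, so rows that do not move let the fingers close. It gives the time, the measured TCP pose, the force and the opening at its end, in the units of the state.
- get_state(): the state, without advancing time (a new reading comes with each control period).
- imaging.camera(name): name is "scene" or "side" or "wrist"; returns the picture (400x640x3 uint8, red, green, blue); there is no depth.
- imaging.camera_model(name): a dict with "K" (3x3 intrinsics, pixels), "pose" (4x4, takes a point from camera to world coordinates). Camera axes: x right, y up, looking along -z (the intrinsics and any distortion apply to the point x, -y, -z); pixel columns grow to the right and rows downward; lengths in m; the calibration is good to about 2 mm. The wrist camera is an equidistant fisheye: a pixel r from the principal point sees the ray r / f radians off the axis. A picture is of the moment at which its call begins: read the wrist's pose just before it. camera_model takes no time and is no camera call; for the wrist camera it gives the pose at the moment of the call.
- workorder.finish_job(): hands the job in, once; it reports no verdict.
The state is a dict: "t": time; "joint_pos": joint angles; "dq": joint speeds; "joint_efforts": joint torques, N m; "ee_pos": TCP position; "tcp_rot": TCP orientation; "wrist_force": force on the tool from outside, world axes, zero at the start; "wrist_torque": the same for the moment, N m; "grip_width": opening from 0.0 (shut) to 1.0 (fully open).
Only numpy, scipy, OpenCV 4.12 (cv2) and the standard library are available. Lean on these libraries where they do the work, as an engineer would, in place of code of your own. Each camera call takes 0.05 s, during which the arm holds its last target. There are 200 camera calls.

## Working session

There is one attempt and no reset: what is moved stays moved. The work goes in short steps, Python scripts to look and compute and a tool call to move; the robot and the scene stay as the last step left them, time stands still between calls to the robot, and variables do not carry over. Pictures are saved under pics/ and viewed, about 8 in all and at most 12, crops included, and the job is handed in when it is done.

Besides the shell and the picture viewer there is one more tool, called after "Emit:" by a JSON object that holds its "name" and its "arguments". move_arm: Moves the arm, as the interface text tells. Scaled input: -1 to 1 covers 0.025 m each way for a shift and pi/4 rad each way for a turn. Its arguments: {"type":"object","properties":{"series":{"type":"array","items":{"type":"array"}},"jaw":{"type":"number"}},"required":["series"]}

```bash
mkdir -p pics; python3 - <<'E'
from station import get_state, imaging, workorder, ctrl
import cv2, numpy as np
s=get_state(); print({k:np.round(v,3).tolist() for k,v in s.items()}, ctrl.finger_overhang)
for n in ("scene","side","wrist"):
    im=imaging.camera(n); cv2.imwrite(f"pics/{n}0.png",im[:,:,::-1]); m=imaging.camera_model(n)
    print(n,{k:(np.round(v,4).tolist() if not isinstance(v,str) else v) for k,v in m.items()})
E
```

```text
{'t': 0.0, 'joint_pos': [1.166, 0.322, -0.07, 1.452, 0.023, 1.371, -0.057], 'dq': [-0.001, -0.001, -0.001, -0.002, 0.001, -0.002, 0.001], 'joint_efforts': [-0.0, -49.359, -0.382, -31.434, 0.013, 0.011, -0.0], 'ee_pos': [0.264, -0.593, 0.229], 'tcp_rot': [-1.573, -0.0, -2.723], 'wrist_force': [0.527, -0.265, -0.215], 'wrist_torque': [0.043, -0.027, 0.033], 'grip_width': 1.0} 0.022
scene {'K': [[434.6657, 0.0, 315.7542], [0.0, 434.6657, 207.1803], [0.0, 0.0, 1.0]], 'pose': [[0.4921, -0.5218, 0.6968, 1.4271], [0.8705, 0.2928, -0.3955, -0.5035], [0.0023, 0.8013, 0.5983, 0.7902], [0.0, 0.0, 0.0, 1.0]]}
side {'K': [[382.9925, 0.0, 319.5273], [0.0, 382.9925, 194.654], [0.0, 0.0, 1.0]], 'pose': [[-0.9886, 0.1098, -0.1032, 0.4837], [-0.1497, -0.6343, 0.7585, 0.7703], [0.0178, 0.7652, 0.6435, 0.7291], [0.0, 0.0, 0.0, 1.0]]}
wrist {'K': [[309.7069, 0.0, 318.8263], [0.0, 309.7069, 205.9148], [0.0, 0.0, 1.0]], 'pose': [[0.4058, 0.872, 0.2738, 0.3344], [-0.914, 0.3876, 0.1203, -0.5636], [-0.0012, -0.299, 0.9542, 0.3731], [0.0, 0.0, 0.0, 1.0]]}
```

View pics/scene0.png

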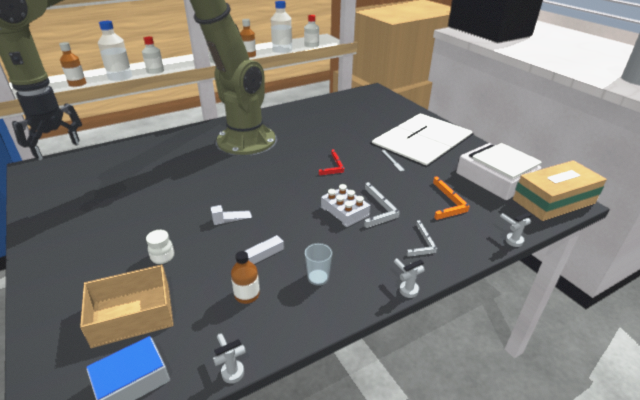

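View pics/side0.png

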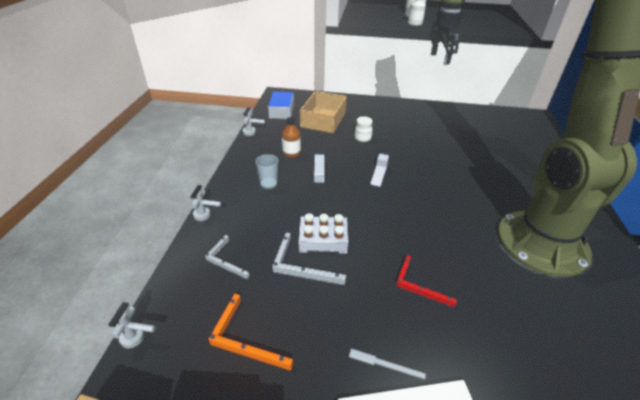

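Two grey L's are visible. The larger, at scene (380,207) / side (308,265), is next to the block. The smaller is at scene (423,243) / side (228,257). The orange and red ones are excluded, so the larger grey one is the stop. There are two bars: scene (230,215) has an upright end at (217,214), so it is the wedge. Scene (264,250) is plain, so it is the spacer. I'll confirm with an enlarged crop.

```bash
python3 - <<'E'
import cv2, numpy as np
a=cv2.imread("pics/scene0.png");b=cv2.imread("pics/side0.png")
c1=cv2.resize(a[170:270,200:450],(800,320),interpolation=cv2.INTER_CUBIC)   # x3.2
c2=cv2.resize(b[140:300,195:405],(340,259)); c2=cv2.resize(b[145:295,200:400],(373,280),interpolation=cv2.INTER_CUBIC)
c3=cv2.resize(b[225:295,265:355],(360,280),interpolation=cv2.INTER_CUBIC)
o=np.zeros((600,800,3),np.uint8);o[:320]=c1;o[320:,:373]=c2;o[320:,380:740]=c3
cv2.imwrite("pics/crop1.png",o)
E
```

```text
(no output)
```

View pics/crop1.png

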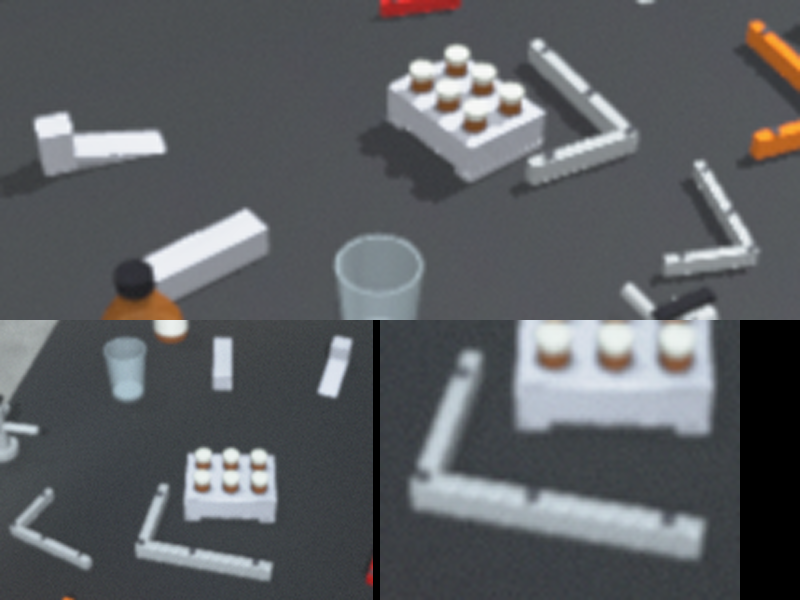

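The crop confirms it. The stop is the larger grey L, with its long leg near scene (380,200) and its corner at about (396,211). The wedge has its upright end at scene (217,215) and its thin end at (251,217). The spacer is the plain bar. Next I'll compute rough positions.

```bash
cat > h.py <<'E'
import numpy as np, cv2
from station import get_state, imaging, workorder, ctrl
def ray(name,u,v,m=None):
    m=m or imaging.camera_model(name); K=np.array(m["K"]); P=np.array(m["pose"])
    x=(u-K[0,2])/K[0,0]; y=(v-K[1,2])/K[1,1]
    if name=="wrist":
        r=np.hypot(x,y)+1e-12; d=np.array([x/r*np.sin(r),-y/r*np.sin(r),-np.cos(r)])
    else: d=np.array([x,-y,-1.])
    return P[:3,3],P[:3,:3]@d
def onz(name,u,v,z,m=None):
    o,d=ray(name,u,v,m); return o+d*(z-o[2])/d[2]
def proj(name,p,m=None):
    m=m or imaging.camera_model(name); K=np.array(m["K"]); P=np.array(m["pose"])
    c=P[:3,:3].T@(np.asarray(p,float)-P[:3,3]); x,y,z=c[0],-c[1],-c[2]
    if name=="wrist":
        r=np.hypot(x,y)+1e-12; t=np.arctan2(r,z); x,y=x/r*t,y/r*t
    else: x,y=x/z,y/z
    return np.array([K[0,0]*x+K[0,2],K[1,1]*y+K[1,2]])
E
python3 - <<'E'
from h import *
def sc(u,v,z): return np.round(onz("scene",200+u/3.2,170+v/3.2,z),3)
def sd(u,v,z): return np.round(onz("side",265+(u-380)/4,225+(v-320)/4,z),3)
def s2(u,v,z): return np.round(onz("side",200+u/1.865,145+(v-320)/1.867,z),3)
for n,p in dict(f_out=(632,130,.022),f_longend=(538,44,.022),f_shortend=(530,162,.022),blk_a=(389,88,.04),blk_b=(543,112,.04),blk_c=(460,165,.04),w_h1=(36,122,.044),w_h2=(72,117,.044),w_tip1=(160,132,.002),w_tip2=(165,152,.002),w_handtop=(54,124,.044),sp1=(250,212,.03),sp2=(268,232,.03),beak=(378,262,.085)).items(): print(n,sc(*p))
print('side')
for n,p in dict(f_out=(415,480,.022),f_longend=(702,525,.022),f_shortend=(470,357,.022),blkR=(712,390,.04),blkL=(517,388,.04)).items(): print(n,sd(*p))
for n,p in dict(w_tip1=(318,390,.002),w_tip2=(338,396,.002),w_h=(343,340,.044),sp=(222,340,.03),sp2=(222,375,.03),beak=(125,348,.085)).items(): print(n,s2(*p))
E
```

```text
f_out [0.664 0.205 0.022]
f_longend [0.505 0.211 0.022]
f_shortend [0.657 0.096 0.022]
blk_a [0.52  0.031 0.04 ]
blk_b [0.621 0.134 0.04 ]
blk_c [0.649 0.027 0.04 ]
w_h1 [ 0.416 -0.273  0.044]
w_h2 [ 0.424 -0.242  0.044]
w_tip1 [ 0.43  -0.164  0.002]
w_tip2 [ 0.461 -0.172  0.002]
w_handtop [ 0.426 -0.26   0.044]
sp1 [ 0.606 -0.153  0.03 ]
sp2 [ 0.636 -0.151  0.03 ]
beak [ 0.763 -0.12   0.085]
side
f_out [0.665 0.209 0.022]
f_longend [0.495 0.214 0.022]
f_shortend [0.654 0.106 0.022]
blkR [0.499 0.126 0.04 ]
blkL [0.616 0.144 0.04 ]
w_tip1 [ 0.454 -0.171  0.002]
w_tip2 [ 0.421 -0.161  0.002]
w_h [ 0.421 -0.262  0.044]
sp [ 0.627 -0.246  0.03 ]
sp2 [ 0.612 -0.147  0.03 ]
beak [ 0.761 -0.118  0.085]
```

Emit:
{"name": "move_arm", "arguments": {"series": [[[0.5,0.93,0],[0,0,0.06]],[[0.5,0.93,0],[0,0,0.06]],[[0.5,0.93,0],[0,0,0.06]],[[0.5,0.93,0],[0,0,0.06]],[[0.5,0.93,0],[0,0,0.06]],[[0.5,0.93,0],[0,0,0.06]],[[0.5,0.93,0],[0,0,0.06]],[[0.5,0.93,0],[0,0,0.06]],[[0.5,0.93,0],[0,0,0.06]],[[0.5,0.93,0],[0,0,0.06]]]}}

```text
t: 0.98
ee_pos: [0.3903, -0.3593, 0.2301]
tcp_rot: [-1.571, -0.0, -2.248]
wrist_force: [0.3, -0.1, 0.5]
grip_width: 0.999
```

Emit:
{"name": "move_arm", "arguments": {"series": [[[0.5,0.93,0],[0,0,0.06]],[[0.5,0.93,0],[0,0,0.06]],[[0.5,0.93,0],[0,0,0.06]],[[0.5,0.93,0],[0,0,0.06]],[[0.5,0.93,0],[0,0,0.06]],[[0.5,0.93,0],[0,0,0.06]],[[0.5,0.93,0],[0,0,0.06]],[[0.5,0.93,0],[0,0,0.06]],[[0.5,0.93,0],[0,0,0.06]],[[0.5,0.93,0],[0,0,0.06]]]}}

```text
t: 1.82
ee_pos: [0.5151, -0.1262, 0.2303]
tcp_rot: [-1.57, -0.0, -1.776]
wrist_force: [0.6, 0.5, 0.4]
grip_width: 0.999
```

Emit:
{"name": "move_arm", "arguments": {"series": [[[0.5,0.93,0],[0,0,0.06]],[[0.5,0.93,0],[0,0,0.06]],[[0.5,0.93,0],[0,0,0.06]],[[0,0,0],[0,0,0]]]}}

```text
t: 2.15
ee_pos: [0.5537, -0.0508, 0.2304]
tcp_rot: [-1.569, 0.004, -1.626]
wrist_force: [0.4, 1.1, -0.1]
grip_width: 1.003
```

```bash
python3 - <<'E'
from h import *
import json
m=imaging.camera_model("wrist"); im=imaging.camera("wrist"); cv2.imwrite("pics/wrist1.png",im[:,:,::-1])
json.dump({k:np.array(v).tolist() for k,v in m.items() if k in("K","pose")},open("w1.json","w"))
s=get_state(); print(s["t"],s["ee_pos"],s["tcp_rot"])
b=cv2.resize(im[:,:,::-1],(800,500),interpolation=cv2.INTER_CUBIC); cv2.imwrite("pics/wrist1b.png",b)
E
```

```text
2.2 [ 0.55271037 -0.05394872  0.23022144] [-1.57032073  0.00199321 -1.63055533]
```

View pics/wrist1b.png

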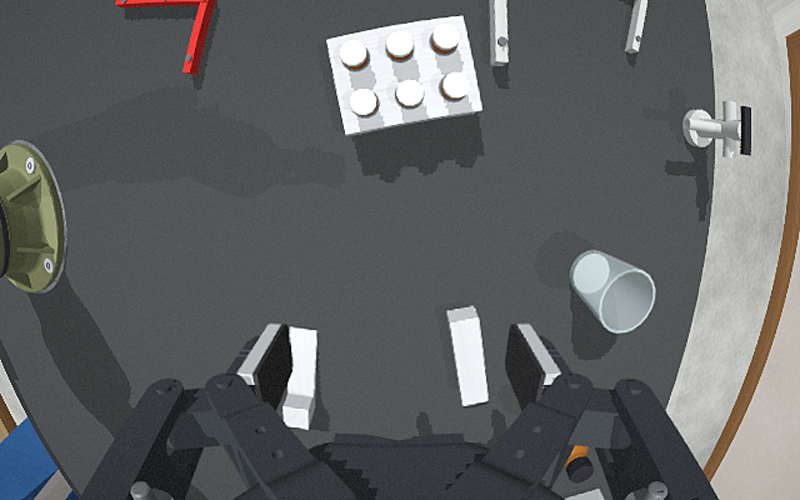

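The wrist view shows the block's top at (327–482, 16–134) in the 1.25× picture. The short leg's end is at (500,65). The wedge's thin end is at (303,329), left of the spacer at (467,355). I'll move 0.1 m in +y to see the whole stop, and measure there.

Emit:
{"name": "move_arm", "arguments": {"series": [[[0,0.9,0],[0,0,0]],[[0,0.9,0],[0,0,0]],[[0,0.9,0],[0,0,0]],[[0,0.9,0],[0,0,0]],[[0,0,0],[0,0,0]],[[0,0,0],[0,0,0]]]}}

```text
t: 2.7
ee_pos: [0.5515, 0.0321, 0.2302]
tcp_rot: [-1.571, -0.001, -1.636]
wrist_force: [-0.6, -1.1, 0.0]
grip_width: 1.0
```

```bash
cat > seg.py <<'E'
from h import *
def blobs(im,lo=110,amin=300):
    hsv=cv2.cvtColor(im,cv2.COLOR_RGB2HSV)
    m=((hsv[...,2]>lo)&(hsv[...,1]<60)).astype(np.uint8)
    c,_=cv2.findContours(m,cv2.RETR_EXTERNAL,cv2.CHAIN_APPROX_NONE)
    return [x for x in c if cv2.contourArea(x)>amin]
E
python3 - <<'E'
from seg import *
m=imaging.camera_model("wrist"); im=imaging.camera("wrist"); np.save("w2.npy",im); np.save("w2p.npy",m["pose"])
s=get_state(); print(s["t"],s["ee_pos"],s["tcp_rot"])
for c in blobs(im):
    p=cv2.approxPolyDP(c,3,True)[:,0]
    if len(p)>14: continue
    print(int(cv2.contourArea(c)),p.tolist())
b=cv2.resize(im[:,:,::-1],(800,500),interpolation=cv2.INTER_CUBIC); cv2.imwrite("pics/wrist2b.png",b)
E
```

```text
2.75 [0.55160377 0.03038564 0.23007708] [-1.57084745e+00 -1.19590449e-03 -1.63857258e+00]
889 [[262, 311], [244, 309], [246, 359], [263, 353]]
1195 [[362, 298], [368, 346], [372, 353], [389, 357], [381, 296]]
597 [[0, 284], [0, 311], [24, 353], [30, 345]]
495 [[414, 259], [437, 299], [435, 307], [440, 307], [447, 295], [425, 261]]
501 [[224, 259], [214, 259], [190, 296], [198, 307], [203, 307], [201, 298]]
2298 [[457, 259], [454, 275], [476, 310], [490, 311], [498, 302], [510, 302], [514, 286], [508, 277], [477, 253], [465, 253]]
6418 [[639, 190], [628, 245], [612, 295], [568, 386], [575, 399], [639, 399]]
8826 [[376, 83], [267, 104], [284, 182], [390, 160]]
2466 [[261, 23], [260, 32], [400, 33], [397, 116], [411, 117], [410, 25], [340, 20]]
1244 [[446, 9], [444, 15], [516, 50], [504, 97], [515, 99], [526, 47], [468, 15]]
```

View pics/wrist2b.png

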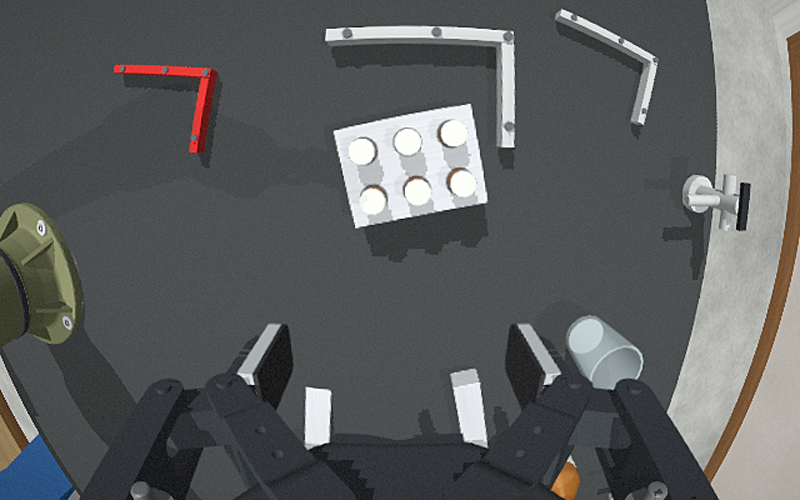

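```bash
python3 - <<'E'
from seg import *
im=np.load("w2.npy"); m=imaging.camera_model("wrist"); m["pose"]=np.load("w2p.npy")
cs=blobs(im); A=lambda c:cv2.contourArea(c)
blk=[c for c in cs if 8000<A(c)<9500][0][:,0]; fen=[c for c in cs if 2400<A(c)<2550][0][:,0]
def W(c,z): return np.array([onz("wrist",u,v,z,m)[:2] for u,v in c])
def fit(p):
    for _ in range(3):
        vx,vy,x,y=cv2.fitLine(p.astype(np.float32),cv2.DIST_HUBER,0,.001,.001).ravel()
        r=(p-[x,y])@[-vy,vx]; k=abs(r)<.002; p=p[k] if k.sum()>10 else p
    s=np.sign(vx) if abs(vx)>abs(vy) else np.sign(vy)
    return np.array([x,y]),np.array([vx,vy])*s,np.std(r)
def X(a,b):
    t=np.linalg.solve(np.c_[a[1],-b[1]],b[0]-a[0]); return a[0]+t[0]*a[1]
def seg(c,p,q,d=2.5,mg=8):
    p,q=np.array(p,float),np.array(q,float);L=np.linalg.norm(q-p);u=(q-p)/L
    t=(c-p)@u; n=(c-p)@[-u[1],u[0]]; return c[(t>mg)&(t<L-mg)&(abs(n)<d)]
co=[(376,83),(267,104),(284,182),(390,160)]
Ls=[fit(W(seg(blk,co[i],co[(i+1)%4]),.04)) for i in range(4)]
C=[X(Ls[i-1],Ls[i]) for i in range(4)]
print("block corners",np.round(C,4).tolist(),"sides",[round(np.linalg.norm(C[i]-C[i-1]),4) for i in range(4)],"c",np.mean(C,0).round(4),"ang",[round(np.arctan2(*l[1][::-1]),3) for l in Ls])
F=dict(lin=fit(W(seg(fen,(260,32.5),(400,33),3),0)),lin22=fit(W(seg(fen,(260,32.5),(400,33),3),.022)),lout=fit(W(seg(fen,(261,23),(410,24),5),.022)),
 sin=fit(W(seg(fen,(400,33),(397,116)),0)),sin22=fit(W(seg(fen,(400,33),(397,116)),.022)),sout=fit(W(seg(fen,(411,117),(410,25)),.022)))
for k,l in F.items(): print(k,l[0].round(4),round(np.arctan2(*l[1][::-1]),4),round(float(l[2]),5))
print("in0",X(F["lin"],F["sin"]),"in22",X(F["lin22"],F["sin22"]),"out",X(F["lout"],F["sout"]))
for z in(0,.022): print(z,W([(260,32),(397,117),(261,23),(411,117)],z).round(4).tolist())
print(W([(244,309),(262,311)],.002).round(4).tolist())
m1=dict(K=m["K"],pose=np.array(__import__("json").load(open("w1.json"))["pose"]))
for q,z in (((289,328),.002),((317,330),.002),((310,398),.044),((288,396),.044),((308,430),.044),((284,428),.044)): print("wedge",q,onz("wrist",q[0]/1.25,q[1]/1.25,z,m1).round(4))
E
```

```text
block corners [[0.6200000047683716, 0.13609999418258667], [0.5015000104904175, 0.11999999731779099], [0.5131000280380249, 0.0333000011742115], [0.6315000057220459, 0.049300000071525574]] sides [np.float32(0.0876), np.float32(0.1196), np.float32(0.0875), np.float32(0.1195)] c [0.5665 0.0847] ang [np.float32(0.135), np.float32(1.703), np.float32(0.134), np.float32(1.702)]
lin [0.569 0.208] -0.0581 0.00038
lin22 [0.5683 0.2021] -0.0581 0.00036
lout [0.5776 0.2128] -0.0577 0.00045
sin [0.6553 0.1491] 1.4981 0.00062
sin22 [0.6495 0.1466] 1.4981 0.00058
sout [0.6659 0.1568] 1.5097 0.00032
in0 [0.65916795 0.20274585] in22 [0.65314376 0.19713804] out [0.6689614  0.20748472]
0 [[0.4933, 0.2127], [0.6515, 0.0969], [0.4951, 0.2244], [0.6695, 0.0966]]
0.022 [[0.497, 0.2065], [0.646, 0.0975], [0.4988, 0.2175], [0.6629, 0.0973]]
[[0.4264, -0.1637], [0.4537, -0.1677]]
wedge (289, 328) [ 0.426  -0.1662  0.002 ]
wedge (317, 330) [ 0.4579 -0.1694  0.002 ]
wedge (310, 398) [ 0.4482 -0.2316  0.044 ]
wedge (288, 396) [ 0.4235 -0.2293  0.044 ]
wedge (308, 430) [ 0.4371 -0.2797  0.044 ]
wedge (284, 428) [ 0.4082 -0.2778  0.044 ]
```

The block measures 119.5 × 87.6 mm, centred at (0.5665, 0.0847), with yaw 0.134. The stop's inside corner is near (0.6555, 0.197), with yaw about -0.06. I'll descend behind the free long side with the open fingers square to the stop.

Emit:
{"name": "move_arm", "arguments": {"series": [[[0.2,-0.55,0],[0,0,0.01]],[[0.2,-0.55,-0.3],[0,0,0]],[[0.2,-0.5,-0.9],[0,0,0]],[[0,0,-1],[0,0,0]],[[0,0,-1],[0,0,0]],[[0,0,-1],[0,0,0]],[[0,0,-1],[0,0,0]],[[0,0,-1],[0,0,0]],[[0,0,-1],[0,0,0]],[[0,0,-0.6],[0,0,0]]]}}

```text
t: 3.58
ee_pos: [0.5648, -0.012, 0.0314]
tcp_rot: [-1.575, -0.001, -1.635]
wrist_force: [-1.1, -0.2, -0.2]
grip_width: 0.998
```

Emit:
{"name": "move_arm", "arguments": {"series": [[[0,0,0],[0,0,0]],[[0.03,0.5,0],[0,0,0]],[[0.03,0.5,0],[0,0,0]],[[0.03,0.5,0],[0,0,0]],[[0.03,0.4,0],[0,0,0]],[[0.03,0.4,0],[0,0,0]],[[0,0,0],[0,0,0]]]}}

```text
t: 4.17
ee_pos: [0.571, 0.0514, 0.0362]
tcp_rot: [-1.569, 0.001, -1.627]
wrist_force: [-0.9, -0.5, 0.9]
grip_width: 1.002
```

Emit:
{"name": "move_arm", "arguments": {"series": [[[0.02,0.3,0],[0,0,0]],[[0.02,0.3,0],[0,0,0]],[[0.02,0.3,0],[0,0,0]],[[0.02,0.3,0],[0,0,0]],[[0.02,0.3,0],[0,0,0]]]}}

```text
t: 4.58
ee_pos: [0.5735, 0.0856, 0.0353]
tcp_rot: [-1.57, -0.001, -1.632]
wrist_force: [-0.8, -5.0, 3.0]
grip_width: 1.002
```

```bash
cat > look.py <<'E'
import sys
from h import *
n=sys.argv[1]
m={c:imaging.camera_model(c) for c in("scene","side","wrist")}
s=get_state(); print(s["t"],s["ee_pos"].round(4),np.round(s["tcp_rot"],3),s["wrist_force"].round(1),s["grip_width"])
I={c:imaging.camera(c) for c in m}
np.savez(f"{n}.npz",wp=m["wrist"]["pose"],**I)
a=cv2.resize(I["wrist"][:,:,::-1][:330,120:560],(800,600))[:340] if 0 else cv2.resize(I["wrist"][:,:,::-1][0:180,200:480],(560,360),interpolation=cv2.INTER_CUBIC)
def crop(c,p,w,h,W,H):
    u,v=proj(c,p).round().astype(int); u=max(w//2,min(640-w//2,u)); v=max(h//2,min(400-h//2,v)); return cv2.resize(I[c][v-h//2:v+h//2,u-w//2:u+w//2,::-1],(W,H),interpolation=cv2.INTER_CUBIC)
o=np.zeros((600,800,3),np.uint8)
o[:360,:560]=a
o[360:,:400]=crop("scene",(.6,.13,.02),100,60,400,240); o[360:,400:]=crop("side",(.6,.13,.02),100,60,400,240)
cv2.imwrite(f"pics/{n}.png",o)
E
python3 look.py l1
```

```text
4.5833 [0.5735 0.0856 0.0353] [-1.570e+00 -1.000e-03 -1.632e+00] [-0.8 -5.   3. ] 1.0020323449299897
```

View pics/l1.png

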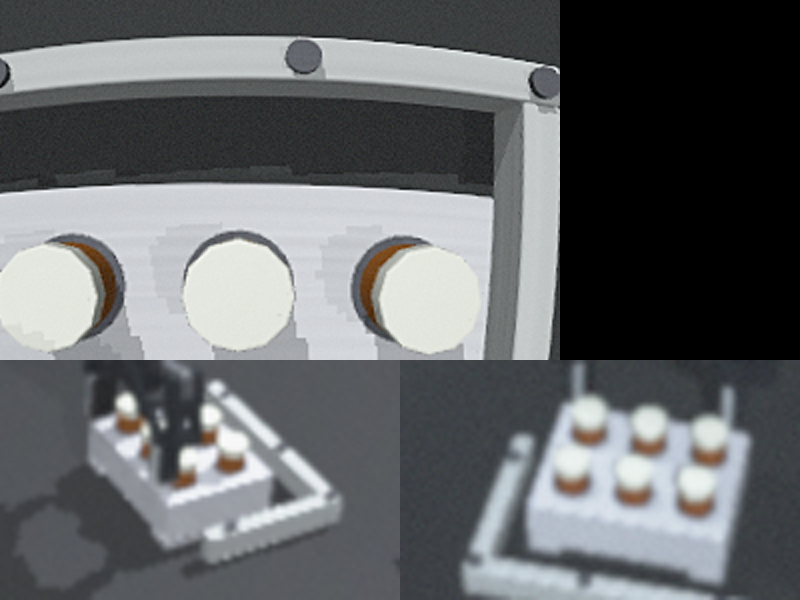

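The block is square to the stop. The wrist crop shows a gap of about 15–20 mm to the long leg, and a smaller x gap. I'll keep pushing.

Emit:
{"name": "move_arm", "arguments": {"series": [[[0.01,0.2,0],[0,0,0]],[[0.01,0.15,0],[0,0,0]],[[0.01,0.1,0],[0,0,0]],[[0,0,0],[0,0,0]]]}}

```text
t: 5.07
ee_pos: [0.5737, 0.0978, 0.035]
tcp_rot: [-1.571, 0.0, -1.631]
wrist_force: [0.0, -2.2, -0.4]
grip_width: 1.003
```

Emit:
{"name": "move_arm", "arguments": {"series": [[[0,0.05,0],[0,0,0]],[[0,0.05,0],[0,0,0]],[[0,0,0],[0,0,0]]]}}

```text
t: 5.32
ee_pos: [0.5737, 0.0997, 0.0351]
tcp_rot: [-1.571, -0.0, -1.631]
wrist_force: [-0.0, -2.3, -1.0]
grip_width: 1.002
```

Emit:
{"name": "move_arm", "arguments": {"series": [[[0,0.06,0],[0,0,0]],[[0,0.06,0],[0,0,0]],[[0,0,0],[0,0,0]]]}}

```text
t: 5.57
ee_pos: [0.5737, 0.1032, 0.0351]
tcp_rot: [-1.571, 0.0, -1.631]
wrist_force: [0.1, -2.0, -0.5]
grip_width: 1.001
```

Emit:
{"name": "move_arm", "arguments": {"series": [[[0,0.06,0],[0,0,0]],[[0,0.06,0],[0,0,0]],[[0,0,0],[0,0,0]]]}}

```text
t: 5.82
ee_pos: [0.5737, 0.1063, 0.0351]
tcp_rot: [-1.571, 0.0, -1.631]
wrist_force: [0.2, -1.8, -0.4]
grip_width: 1.0
```

Emit:
{"name": "move_arm", "arguments": {"series": [[[0,0.06,0],[0,0,0]],[[0,0.06,0],[0,0,0]],[[0,0,0],[0,0,0]]]}}

```text
t: 6.07
ee_pos: [0.5737, 0.1093, 0.0351]
tcp_rot: [-1.571, 0.0, -1.631]
wrist_force: [0.6, -2.5, -1.8]
grip_width: 0.998
```

```bash
python3 look.py l2
```

```text
6.0667 [0.5737 0.1093 0.0351] [-1.571  0.    -1.631] [ 0.6 -2.5 -1.8] 0.9979039173442853
```

View pics/l2.png

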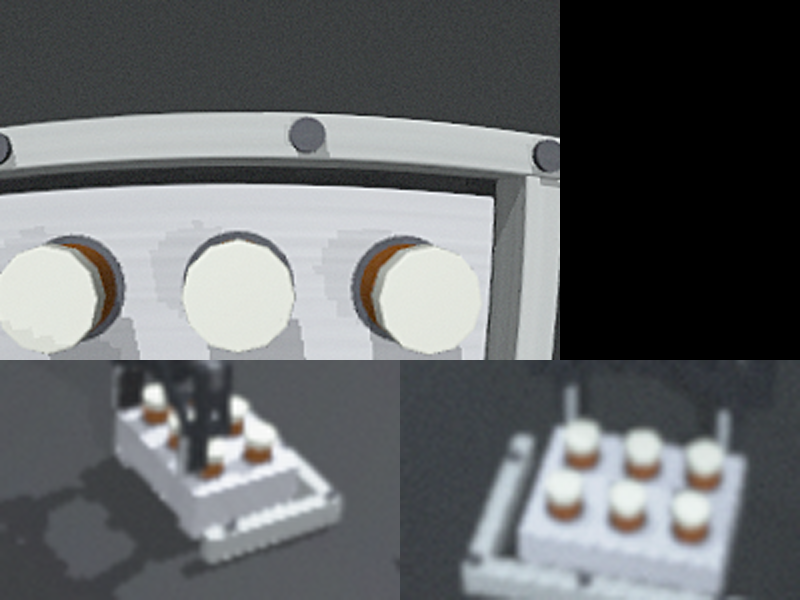

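A thin strip of bench still shows before the long leg, so I'll continue until the force rises.

Emit:
{"name": "move_arm", "arguments": {"series": [[[0,0.06,0],[0,0,0]],[[0,0.06,0],[0,0,0]],[[0,0,0],[0,0,0]]]}}

```text
t: 6.47
ee_pos: [0.5738, 0.112, 0.0352]
tcp_rot: [-1.571, 0.0, -1.631]
wrist_force: [0.1, -1.8, -1.7]
grip_width: 1.004
```

Emit:
{"name": "move_arm", "arguments": {"series": [[[0,0.05,0],[0,0,0]],[[0,0.05,0],[0,0,0]],[[0,0,0],[0,0,0]]]}}

```text
t: 6.72
ee_pos: [0.5738, 0.1145, 0.0352]
tcp_rot: [-1.571, 0.0, -1.631]
wrist_force: [-0.1, -2.7, -0.7]
grip_width: 1.001
```

Emit:
{"name": "move_arm", "arguments": {"series": [[[0,0.04,0],[0,0,0]],[[0,0.04,0],[0,0,0]],[[0,0,0],[0,0,0]]]}}

```text
t: 6.97
ee_pos: [0.5738, 0.1165, 0.0352]
tcp_rot: [-1.571, 0.0, -1.631]
wrist_force: [-0.4, -2.6, -1.1]
grip_width: 1.001
```

```bash
python3 - <<'E'
from h import *
m=imaging.camera_model("wrist"); d=np.load("l2.npz"); m["pose"]=d["wp"]
for n,u,v,z in(("blk far",238,183,.04),("fence topout",238,112,.022),("fence topin",238,158,.022),("fence bot",238,170,0),("fence bot",238,175,0),("blk right",493,260,.04),("leg topin",523,260,.022),("leg bot",490,260,0),("leg bot",490,200,0)): print(n,onz("wrist",200+u/2,v/2,z,m).round(4))
E
```

```text
blk far [0.5793 0.1936 0.04  ]
fence topout [0.5805 0.213  0.022 ]
fence topin [0.5798 0.2011 0.022 ]
fence bot [0.5797 0.2    0.    ]
fence bot [0.5797 0.1985 0.    ]
blk right [0.6383 0.1747 0.04  ]
leg topin [0.6552 0.1735 0.022 ]
leg bot [0.6545 0.1719 0.    ]
leg bot [0.6548 0.1902 0.    ]
```

Emit:
{"name": "move_arm", "arguments": {"series": [[[0,0.04,0],[0,0,0]],[[0,0.04,0],[0,0,0]],[[0,0,0],[0,0,0]]]}}

```text
t: 7.22
ee_pos: [0.574, 0.117, 0.0352]
tcp_rot: [-1.57, -0.002, -1.631]
wrist_force: [-0.1, -5.5, 0.3]
grip_width: 1.002
```

There's contact with the long leg: 5.5 N, and the camera predicted contact at TCP y ≈ 0.116. The x gap is about 16 mm. I'll back off, close the jaw and come down behind the -x side.

Emit:
{"name": "move_arm", "arguments": {"series": [[[0,-0.8,0],[0,0,0]],[[0,0,1],[0,0,0]],[[0,0,1],[0,0,0]],[[0,0,1],[0,0,0]],[[0,0,1],[0,0,0]]]}}

```text
t: 7.63
ee_pos: [0.5737, 0.0999, 0.1366]
tcp_rot: [-1.57, 0.002, -1.63]
wrist_force: [0.9, 0.4, 0.0]
grip_width: 1.001
```

Emit:
{"name": "move_arm", "arguments": {"series": [[[-0.76,0.42,0],[0,0,0]],[[-0.76,0.42,0],[0,0,0]],[[-0.76,0.42,0],[0,0,0]],[[-0.76,0.42,0],[0,0,0]],[[-0.76,0.42,0],[0,0,0]],[[0,0,-1],[0,0,0]],[[0,0,-1],[0,0,0]],[[0,0,-1],[0,0,0]],[[0,0,-1],[0,0,0]],[[0,0,0],[0,0,0]]], "jaw": -1}}

```text
t: 8.47
ee_pos: [0.4751, 0.151, 0.0313]
tcp_rot: [-1.578, -0.0, -1.63]
wrist_force: [-1.2, -0.7, 0.1]
grip_width: -0.002
```

Emit:
{"name": "move_arm", "arguments": {"series": [[[0.3,0,0],[0,0,0]],[[0.3,0,0],[0,0,0]],[[0.2,0,0],[0,0,0]],[[0,0,0],[0,0,0]]]}}

```text
t: 8.8
ee_pos: [0.5019, 0.1511, 0.037]
tcp_rot: [-1.567, 0.002, -1.632]
wrist_force: [-0.3, -0.7, -0.0]
grip_width: -0.002
```

```bash
python3 look.py l3
```

```text
8.8 [0.5019 0.1511 0.037 ] [-1.567  0.002 -1.632] [-0.3 -0.7 -0. ] -0.001669428468476497
```

View pics/l3.png

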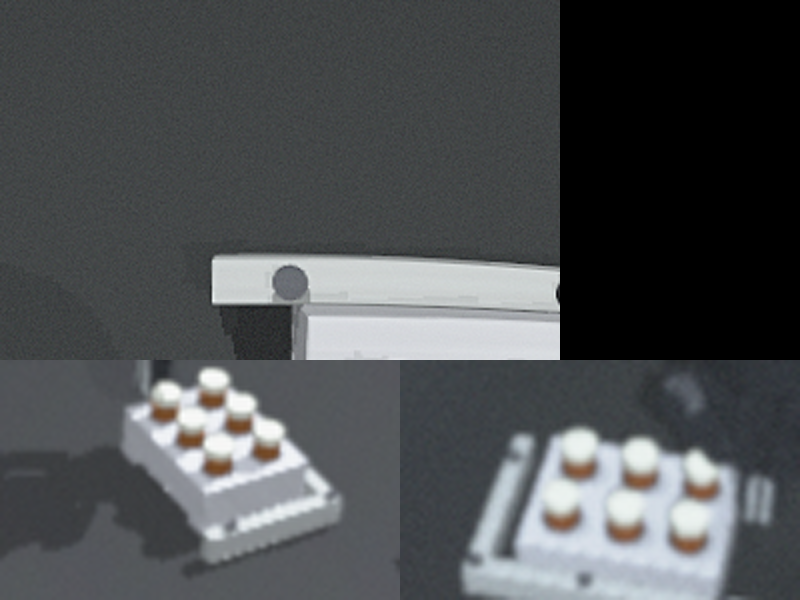

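The block is flush along the long leg, and the closed fingers stand just behind its -x side. I'll push in +x.

Emit:
{"name": "move_arm", "arguments": {"series": [[[0.15,-0.01,0],[0,0,0]],[[0.15,-0.01,0],[0,0,0]],[[0.15,-0.01,0],[0,0,0]],[[0.1,-0.01,0],[0,0,0]],[[0,0,0],[0,0,0]]]}}

```text
t: 9.37
ee_pos: [0.5118, 0.1496, 0.0348]
tcp_rot: [-1.573, -0.001, -1.631]
wrist_force: [-3.2, 0.2, 1.7]
grip_width: 0.001
```

Emit:
{"name": "move_arm", "arguments": {"series": [[[0.06,0,0],[0,0,0]],[[0.06,0,0],[0,0,0]],[[0,0,0],[0,0,0]]]}}

```text
t: 9.62
ee_pos: [0.5152, 0.1496, 0.0348]
tcp_rot: [-1.572, -0.0, -1.631]
wrist_force: [-2.9, 0.6, -0.7]
grip_width: 0.0
```

Emit:
{"name": "move_arm", "arguments": {"series": [[[0.06,0,0],[0,0,0]],[[0.06,0,0],[0,0,0]],[[0,0,0],[0,0,0]]]}}

```text
t: 9.87
ee_pos: [0.519, 0.1495, 0.035]
tcp_rot: [-1.57, 0.0, -1.631]
wrist_force: [-2.4, 0.3, -0.8]
grip_width: -0.003
```

```bash
python3 - <<'E'
from seg import *
# x gap from scene/side: block -x top edge in side view
m=imaging.camera_model("wrist"); im=imaging.camera("wrist"); print(get_state()["ee_pos"],get_state()["wrist_force"])
# block left top edge along z=.04 : scan brightness in wrist image rows at block y=.17
for y in(.17,.185):
    xs=np.arange(.49,.56,.0005); g=[im[tuple(proj("wrist",(x,y,.04),m)[::-1].round().astype(int))].mean() for x in xs]
    i=np.argmax(np.diff(cv2.GaussianBlur(np.array(g,np.float32)[None],(7,1),1.5)[0])); print(y,xs[i])
E
```

```text
[0.51902571 0.14951162 0.03504439] [-1.91780034 -0.34629636 -0.91982608]
0.17 0.5265
0.185 0.527
```

Emit:
{"name": "move_arm", "arguments": {"series": [[[0.1,0,0],[0,0,0]],[[0.1,0,0],[0,0,0]],[[0,0,0],[0,0,0]]]}}

```text
t: 10.17
ee_pos: [0.5242, 0.1493, 0.0351]
tcp_rot: [-1.57, -0.0, -1.631]
wrist_force: [-2.9, -0.5, -0.7]
grip_width: 0.0
```

Emit:
{"name": "move_arm", "arguments": {"series": [[[0.04,0,0],[0,0,0]],[[0.04,0,0],[0,0,0]],[[0,0,0],[0,0,0]]]}}

```text
t: 10.42
ee_pos: [0.5251, 0.1493, 0.0351]
tcp_rot: [-1.572, -0.001, -1.631]
wrist_force: [-4.6, -1.3, 1.6]
grip_width: -0.0
```

Emit:
{"name": "move_arm", "arguments": {"series": [[[0.04,0,0],[0,0,0]],[[0.04,0,0],[0,0,0]],[[0,0,0],[0,0,0]]]}}

```text
t: 10.67
ee_pos: [0.5268, 0.1492, 0.0351]
tcp_rot: [-1.573, -0.001, -1.631]
wrist_force: [-4.5, -2.0, 2.0]
grip_width: -0.001
```

Emit:
{"name": "move_arm", "arguments": {"series": [[[0.03,0,0],[0,0,0]],[[0.03,0,0],[0,0,0]],[[0,0,0],[0,0,0]]]}}

```text
t: 10.92
ee_pos: [0.5269, 0.1492, 0.035]
tcp_rot: [-1.575, -0.002, -1.631]
wrist_force: [-8.8, -2.7, 5.3]
grip_width: -0.001
```

It's against the short leg: the force is rising and motion has stopped at x = 0.527, against 0.526 predicted. One more nudge, then back off and re-press in +y.

Emit:
{"name": "move_arm", "arguments": {"series": [[[0.05,0,0],[0,0,0]],[[0,0,0],[0,0,0]],[[-0.6,0,0],[0,0,0]],[[0,0,1],[0,0,0]],[[0,0,1],[0,0,0]],[[0,0,1],[0,0,0]],[[0,0,1],[0,0,0]]]}}

```text
t: 11.5
ee_pos: [0.5169, 0.1501, 0.1372]
tcp_rot: [-1.567, 0.001, -1.631]
wrist_force: [0.9, -0.8, 0.2]
grip_width: -0.001
```

Emit:
{"name": "move_arm", "arguments": {"series": [[[0.8,-0.9,0],[0,0,0]],[[0.8,-0.9,0],[0,0,0]],[[0.8,-0.5,0],[0,0,0]],[[0.5,0,0],[0,0,0]],[[0,0,0],[0,0,0]]], "jaw": 0.4}}

```text
t: 11.92
ee_pos: [0.5919, 0.0903, 0.1359]
tcp_rot: [-1.566, 0.001, -1.635]
wrist_force: [-0.1, 0.3, -0.2]
grip_width: 0.694
```

```bash
python3 look.py l4; python3 - <<'E'
import cv2,numpy as np
b=np.load("l4.npz")["wrist"][:,:,::-1]; a=cv2.imread("pics/l4.png")
o=np.vstack([np.hstack([cv2.resize(b[0:180,170:490],(640,360),interpolation=cv2.INTER_CUBIC),np.zeros((360,160,3),np.uint8)]),a[360:]]); cv2.imwrite("pics/l4b.png",o)
E
```

```text
11.9167 [0.5919 0.0903 0.1359] [-1.566e+00  1.000e-03 -1.635e+00] [-0.1  0.3 -0.2] 0.6943404551760582
```

View pics/l4b.png

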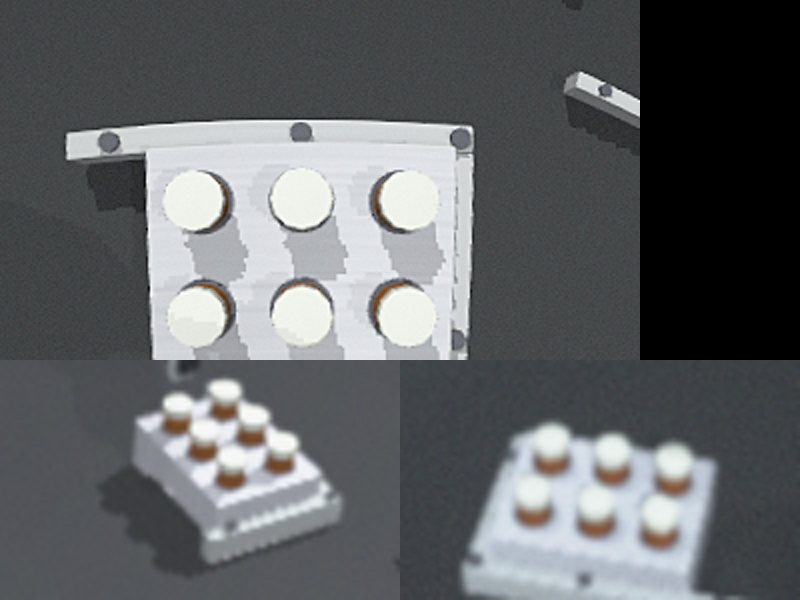

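The block looks seated in both views. I'll do a squaring press in +y with both fingers.

Emit:
{"name": "move_arm", "arguments": {"series": [[[-0.06,0,-1],[0,0,0.01]],[[0,0,-1],[0,0,0]],[[0,0,-1],[0,0,0]],[[0,0,-1],[0,0,0]],[[0,0,0],[0,0,0]],[[0,0.4,0],[0,0,0]],[[0,0.4,0],[0,0,0]],[[0,0.1,0],[0,0,0]],[[0,0,0],[0,0,0]]]}}

```text
t: 12.82
ee_pos: [0.5872, 0.1152, 0.0372]
tcp_rot: [-1.568, -0.002, -1.621]
wrist_force: [0.0, -3.3, -1.2]
grip_width: 0.7
```

Emit:
{"name": "move_arm", "arguments": {"series": [[[0,0.06,0],[0,0,0]],[[0,0.06,0],[0,0,0]],[[0,0,0],[0,0,0]]]}}

```text
t: 13.07
ee_pos: [0.5871, 0.1151, 0.0369]
tcp_rot: [-1.569, -0.005, -1.624]
wrist_force: [-1.7, -7.9, 4.5]
grip_width: 0.694
```

Emit:
{"name": "move_arm", "arguments": {"series": [[[0,0.05,0],[0,0,0]],[[0,0.05,0],[0,0,0]],[[0,0,0],[0,0,0]]]}}

```text
t: 13.32
ee_pos: [0.5871, 0.1152, 0.0369]
tcp_rot: [-1.57, -0.008, -1.625]
wrist_force: [-2.9, -10.8, 6.4]
grip_width: 0.702
```

The block is firm at 10.8 N with no motion, so it is home. I'll back off, rise and hover over the wedge to measure it.

Emit:
{"name": "move_arm", "arguments": {"series": [[[0,-1,0],[0,0,0]],[[0,0,1],[0,0,0]],[[0,0,1],[0,0,0]],[[0,0,1],[0,0,0]],[[0,0,1],[0,0,0]],[[-0.4,-0.97,1],[0,0,0]],[[-0.4,-0.97,1],[0,0,0]],[[-0.4,-0.97,0],[0,0,0]],[[-0.4,-0.97,0],[0,0,0]],[[-0.4,-0.97,0],[0,0,0]]]}}

```text
t: 14.15
ee_pos: [0.5371, -0.0254, 0.1875]
tcp_rot: [-1.566, 0.0, -1.621]
wrist_force: [0.3, -0.7, -0.2]
grip_width: 0.703
```

Emit:
{"name": "move_arm", "arguments": {"series": [[[-0.4,-0.97,0],[0,0,0]],[[-0.4,-0.97,0],[0,0,0]],[[-0.4,-0.97,0],[0,0,0]],[[-0.4,-0.97,0],[0,0,0]],[[-0.4,-0.97,0],[0,0,0]],[[-0.4,-0.97,0],[0,0,0]],[[-0.4,-0.97,0],[0,0,0]],[[-0.4,-0.97,0],[0,0,0]],[[-0.4,-0.97,0],[0,0,0]],[[-0.4,-0.97,0],[0,0,0]]], "jaw": 1}}

```text
t: 14.98
ee_pos: [0.4374, -0.2686, 0.1868]
tcp_rot: [-1.567, -0.001, -1.621]
wrist_force: [-0.7, -0.1, -0.9]
grip_width: 1.002
```

Emit:
{"name": "move_arm", "arguments": {"series": [[[0,-0.97,0],[0,0,0]],[[0,0,0],[0,0,0]],[[0,0,0],[0,0,0]]]}}

```text
t: 15.23
ee_pos: [0.4373, -0.2933, 0.1863]
tcp_rot: [-1.568, -0.0, -1.625]
wrist_force: [-0.2, 0.6, 0.8]
grip_width: 0.999
```

```bash
python3 - <<'E'
from seg import *
m=imaging.camera_model("wrist"); im=imaging.camera("wrist"); np.savez("l5.npz",wrist=im,wp=m["pose"],scene=imaging.camera("scene"),side=imaging.camera("side"))
s=get_state(); print(s["t"],s["ee_pos"],s["tcp_rot"])
u,v=proj("wrist",(.43,-.22,.02),m); print(u,v)
for c in blobs(im):
    p=cv2.approxPolyDP(c,2.5,True)[:,0]
    if len(p)<12: print(int(cv2.contourArea(c)),p.tolist())
u,v=int(u),int(v); y0=max(0,v-100);x0=max(0,u-133)
print(x0,y0); cv2.imwrite("pics/l5.png",cv2.resize(im[y0:y0+200,x0:x0+266,::-1],(798,600),interpolation=cv2.INTER_CUBIC))
E
```

```text
15.3833 [ 0.43758758 -0.29109414  0.18585418] [-1.56921671e+00  1.84253530e-05 -1.62046710e+00]
306.4621471740003 114.3993560031746
1048 [[26, 334], [0, 360], [0, 390], [10, 385], [37, 355]]
949 [[571, 300], [539, 311], [545, 320], [537, 335], [545, 349], [553, 329], [586, 315]]
4475 [[639, 262], [584, 378], [568, 386], [575, 399], [639, 399]]
518 [[414, 259], [436, 297], [434, 307], [440, 307], [448, 299], [424, 259]]
514 [[224, 259], [213, 260], [190, 296], [198, 307], [203, 307], [201, 299]]
1131 [[548, 156], [534, 170], [532, 190], [540, 202], [563, 213], [555, 205], [555, 182], [563, 168], [578, 163]]
3385 [[302, 63], [286, 172], [317, 176], [330, 66]]
3403 [[458, 54], [470, 148], [484, 153], [503, 150], [492, 52], [471, 50]]
3174 [[611, 21], [598, 12], [552, 29], [547, 36], [551, 57], [564, 66], [615, 67], [620, 57], [620, 43]]
173 14
```

View pics/l5.png

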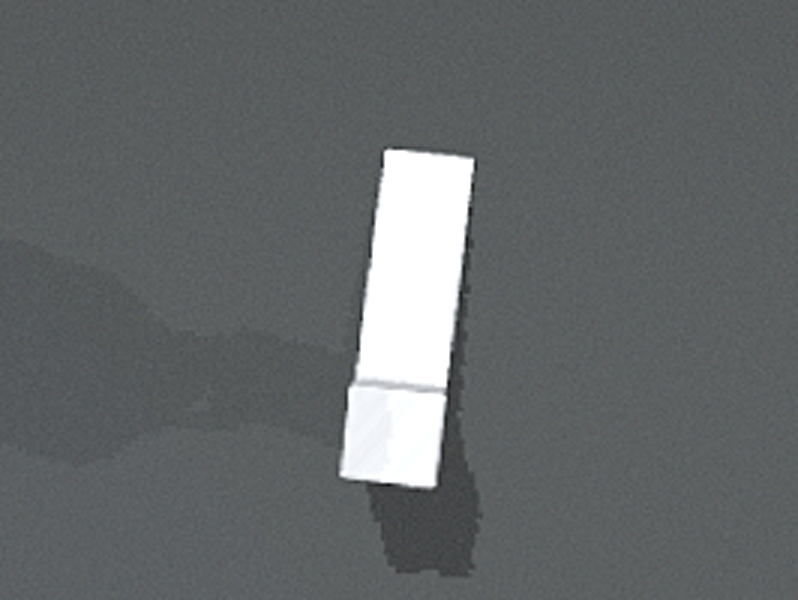

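The wedge is clear in this crop (3×, origin (173,14)). The thin-end corners are at (385,149) and (474,157). The end block's top corners are (350,386), (446,392), (437,487) and (340,477).

```bash
python3 - <<'E'
from h import *
m=imaging.camera_model("wrist"); m["pose"]=np.load("l5.npz")["wp"]
f=lambda u,v,z:onz("wrist",173+u/3,14+v/3,z,m)[:2]
T=[f(385,149,.002),f(474,157,.002)]; H=[f(350,386,.044),f(446,392,.044),f(437,487,.044),f(340,477,.044)]
print(np.round(T,4).tolist(),np.round(H,4).tolist())
t=np.mean(T,0);h=np.mean(H,0);d=t-h
print("tip",t,"h",h,"len",np.linalg.norm(d),"dir from +y toward +x",np.arctan2(d[0],d[1]))
a=lambda p,q:np.arctan2((q-p)[1],(q-p)[0])
print("edge angles",a(*T),a(H[0],H[1]),a(H[3],H[2]),"sides",[np.linalg.norm(H[i]-H[i-1]) for i in range(4)],np.linalg.norm(T[1]-T[0]))
for c in("scene","side"): print(c,proj(c,(*h,.044)),proj(c,(*t,.002)))
E
```

```text
[[0.4271, -0.1657], [0.4576, -0.1703]] [[0.4138, -0.245], [0.4432, -0.2487], [0.4388, -0.2785], [0.4085, -0.2735]]
tip [ 0.44237643 -0.16797749] h [ 0.42606832 -0.26142368] len 0.09485854602248871 dir from +y toward +x 0.17277865958391
edge angles -0.15074573370608738 -0.12395917362959415 -0.1640523362625948 sides [np.float64(0.028965773151141242), np.float64(0.029649456601601887), np.float64(0.030153444144862943), np.float64(0.030692779475912958)] 0.030871300421882766
scene [216.32077099 208.8464378 ] [250.29893248 213.76609933]
side [382.18317529 155.67962152] [374.37543398 183.48735864]
```

The wedge length measures 94.9 mm (95 given), and the end block is 30 mm square, centred at (0.426, -0.2614). Its heading is 0.165 rad from +y towards +x. I'll turn by -0.115 rad, move (-0.0115, +0.030) and descend to 0.030.

Emit:
{"name": "move_arm", "arguments": {"series": [[[-0.23,0.6,0],[0,0,-0.075]],[[-0.23,0.6,-0.2],[0,0,-0.075]],[[0,0,-1],[0,0,0]],[[0,0,-1],[0,0,0]],[[0,0,-1],[0,0,0]],[[0,0,-1],[0,0,0]],[[0,0,-1],[0,0,0]],[[0,0,-1],[0,0,0]],[[0,0,0],[0,0,0]],[[0,0,0],[0,0,0]]]}}

```text
t: 16.22
ee_pos: [0.4246, -0.2611, 0.0297]
tcp_rot: [-1.573, 0.002, -1.739]
wrist_force: [0.4, -0.1, 0.7]
grip_width: 0.996
```

Emit:
{"name": "move_arm", "arguments": {"series": [[[0,0,0],[0,0,0]],[[0,0,0],[0,0,0]],[[0,0,0],[0,0,0]],[[0,0,0],[0,0,0]],[[0,0,0],[0,0,0]],[[0,0,0],[0,0,0]],[[0,0,0],[0,0,0]],[[0,0,0],[0,0,0]]], "jaw": -1}}

```text
t: 16.88
ee_pos: [0.4255, -0.2635, 0.0314]
tcp_rot: [-1.569, -0.001, -1.741]
wrist_force: [-1.3, -0.0, 4.9]
grip_width: 0.33
```

```bash
python3 - <<'E'
from h import *
m=imaging.camera_model("wrist"); im=imaging.camera("wrist"); s=get_state(); print(s["ee_pos"],s["tcp_rot"],s["wrist_force"],s["grip_width"]*85)
u,v=proj("wrist",(.4424,-.168,0),m); print(u,v)
np.savez("l6.npz",wrist=im,wp=m["pose"])
hsv=cv2.cvtColor(im,cv2.COLOR_RGB2HSV); k=((hsv[...,2]>150)&(hsv[...,1]<50)).astype(np.uint8)
for c in cv2.findContours(k,0,1)[0]:
    if cv2.contourArea(c)>300 and cv2.pointPolygonTest(c,(u,v+12),True)>-15: print(cv2.approxPolyDP(c,2.5,True)[:,0].tolist())
E
```

```text
[ 0.42550728 -0.26344948  0.03142478] [-1.56919156e+00 -1.06185419e-03 -1.74119170e+00] [-1.15350593  0.83365506  5.42763017] 28.332565956916326
318.54177521490584 73.97983456665281
[[291, 74], [291, 228], [288, 240], [291, 293], [346, 294], [350, 243], [344, 225], [345, 74]]
```

The wedge is gripped, with the opening at about 28–30 mm. Before moving, I'll check the block's seating and the free edge in the fixed views. The finger contact offset during the pushes looked smaller than the finger half-width, so I want the edge measured.

```bash
python3 - <<'E'
from h import *
for z in(.005,.013,.026,.04): 
    u,v=proj("side",(.502,.151,z)); cu,cv_=proj("side",(.6,.13,.02)).round(); print(z,"l3 side crop px",400+(u-cu+50)*4,360+(v-cv_+30)*4)
m=imaging.camera_model("wrist"); m["pose"]=np.load("l6.npz")["wp"]
print("tip",onz("wrist",291,74,.002,m),onz("wrist",345,74,.002,m))
I={c:imaging.camera(c) for c in("scene","side")}; np.savez("l6f.npz",**I)
C=np.array([.655,.196]);a=-.06;R=np.array([[np.cos(a),-np.sin(a)],[np.sin(a),np.cos(a)]])
P=lambda x,y,z:np.r_[C+R@[x,y],z]
o=np.zeros((600,800,3),np.uint8)
for j,c in enumerate(I):
    u,v=proj(c,(.6,.14,.02)).round().astype(int); x0,y0=u-40,v-30
    b=cv2.resize(I[c][y0:y0+60,x0:x0+80,::-1],(400,300),interpolation=cv2.INTER_CUBIC); o[:300,400*j:400*j+400]=b; b=b.copy()
    q=lambda p:tuple(((proj(c,p)-[x0,y0]+.5)*5).round().astype(int).tolist())
    for z in(0.,.04):
        cv2.polylines(b,[np.array([q(P(*k,z)) for k in((0,0),(-.12,0),(-.12,-.088),(0,-.088))])],True,(0,0,255) if z else (0,255,0),1)
    cv2.polylines(b,[np.array([q(P(*k,.022)) for k in((-.16,0),(0,0),(0,-.1),(.012,-.1),(.012,.012),(-.16,.012))])],True,(255,255,0),1)
    o[300:,400*j:400*j+400]=b
cv2.imwrite("pics/l6.png",o)
E
```

```text
0.005 l3 side crop px 750.8864926253952 542.7789719542604
0.013 l3 side crop px 751.6770374966163 534.1568610624477
0.026 l3 side crop px 752.9804596942022 519.9410320367308
0.04 l3 side crop px 754.4107978669185 504.34098858960283
tip [ 0.4275237  -0.16548982  0.002     ] [ 0.45666283 -0.17054846  0.002     ]
```

View pics/l6.png

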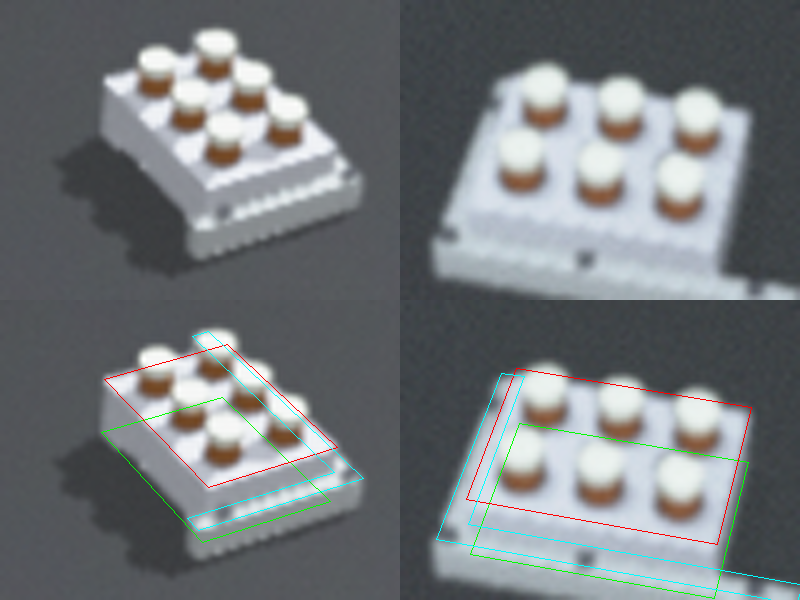

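The overlay of the seated model (corner (0.655, 0.196), yaw -0.06) lies on the block and stop in both views to about 1 px. So the block is home and its free edge's middle is near (0.5898, 0.1118). The wedge tip is 96.9 mm ahead of the TCP, so contact should come at TCP y ≈ 0.035 and the finish at (0.586, 0.050). I'll slide the wedge over the bench to stand in front of the edge.

Emit:
{"name": "move_arm", "arguments": {"series": [[[0.35,0.48,0],[0,0,0.008]],[[0.35,0.48,0],[0,0,0.008]],[[0.35,0.48,0],[0,0,0.008]],[[0.35,0.48,0],[0,0,0.008]],[[0.35,0.48,0],[0,0,0.008]],[[0.35,0.48,0],[0,0,0.008]],[[0.35,0.48,0],[0,0,0.008]],[[0.35,0.48,0],[0,0,0.008]],[[0.35,0.48,0],[0,0,0.008]],[[0.35,0.48,0],[0,0,0.008]]]}}

```text
t: 17.87
ee_pos: [0.513, -0.1445, 0.0315]
tcp_rot: [-1.569, -0.003, -1.679]
wrist_force: [-1.4, -3.2, 5.6]
grip_width: 0.334
```

Emit:
{"name": "move_arm", "arguments": {"series": [[[0.35,0.48,0],[0,0,0.008]],[[0.35,0.48,0],[0,0,0.008]],[[0.35,0.48,0],[0,0,0.008]],[[0.35,0.48,0],[0,0,0.008]],[[0.35,0.48,0],[0,0,0.008]],[[0.35,0.48,0],[0,0,0.008]],[[0.35,0.4,0],[0,0,0.008]],[[0.3,0.3,0],[0,0,0.008]],[[0,0,0],[0,0,0]],[[0,0,0],[0,0,0]]]}}

```text
t: 18.7
ee_pos: [0.5831, -0.0521, 0.0314]
tcp_rot: [-1.567, 0.001, -1.627]
wrist_force: [2.2, 1.8, 4.7]
grip_width: 0.332
```

```bash
cat > tip.py <<'E'
from h import *
m=imaging.camera_model("wrist"); im=imaging.camera("wrist"); s=get_state(); np.savez("l7.npz",wrist=im,wp=m["pose"])
print(s["t"],s["ee_pos"].round(4),np.round(s["tcp_rot"],3),s["wrist_force"].round(1),s["grip_width"])
hsv=cv2.cvtColor(im,cv2.COLOR_RGB2HSV); k=((hsv[...,2]>150)&(hsv[...,1]<50)).astype(np.uint8)
for c in cv2.findContours(k,0,1)[0]:
    if cv2.contourArea(c)>300 and cv2.pointPolygonTest(c,(318,150),True)>-15:
        p=cv2.approxPolyDP(c,2.5,True)[:,0]; print(p.tolist())
        t=[onz("wrist",*q,.002,m)[:2] for q in p if abs(q[1]-p[:,1].min())<8]; print(np.round(t,4).tolist(),np.mean(t,0).round(4))
E
python3 tip.py
```

```text
18.75 [ 0.5828 -0.0523  0.0314] [-1.567e+00  1.000e-03 -1.627e+00] [1.8 3.1 5.7] 0.3310131500924582
[[291, 74], [291, 228], [288, 239], [291, 293], [346, 294], [350, 242], [345, 227], [345, 74]]
[[0.5739, 0.0455], [0.6035, 0.0438]] [0.5887 0.0446]
```

The tip is at (0.5887, 0.0446), heading 0.061, which is 3 mm too far in +x. I'll advance to just before contact and correct for that on the way.

Emit:
{"name": "move_arm", "arguments": {"series": [[[-0.06,0.4,0],[0,0,0]],[[-0.05,0.4,0],[0,0,0]],[[0.03,0.4,0],[0,0,0]],[[0.03,0.4,0],[0,0,0]],[[0.03,0.4,0],[0,0,0]],[[0.03,0.4,0],[0,0,0]],[[0.02,0.4,0],[0,0,0]],[[0.02,0.3,0],[0,0,0]],[[0,0,0],[0,0,0]],[[0,0,0],[0,0,0]]]}}

```text
t: 19.58
ee_pos: [0.5831, 0.0231, 0.0314]
tcp_rot: [-1.569, -0.001, -1.629]
wrist_force: [0.5, 0.0, 7.6]
grip_width: 0.331
```

```bash
python3 tip.py; python3 - <<'E'
from h import *
d=np.load("l7.npz"); im=d["wrist"].astype(float).mean(2); m=imaging.camera_model("wrist"); m["pose"]=d["wp"]
for u in(230,270,365,400): 
    print(u,[int(x) for x in im[40:180:3,u]])
for u in(318,330): print(u,[int(x) for x in im[40:240:4,u]])
print(proj("wrist",(.5898,.1118,.04),m),proj("wrist",(.5898,.1118,.006),m),proj("wrist",(.59,.112,0),m))
E
```

```text
19.6333 [0.5831 0.0231 0.0314] [-1.569e+00 -1.000e-03 -1.629e+00] [-0.3  0.2  7.9] 0.33215103466652757
[[292, 86], [292, 227], [288, 240], [292, 294], [346, 294], [350, 243], [344, 225], [345, 87]]
[[0.5742, 0.1138], [0.6031, 0.1115]] [0.5887 0.1126]
230 [227, 213, 107, 86, 40, 86, 90, 168, 169, 164, 166, 165, 166, 162, 141, 98, 97, 40, 48, 45, 54, 48, 50, 38, 46, 49, 52, 58, 64, 70, 71, 66, 66, 66, 61, 60, 64, 63, 63, 58, 60, 59, 58, 56, 58, 60, 65]
270 [215, 212, 210, 213, 213, 214, 209, 167, 166, 171, 166, 165, 164, 157, 106, 106, 41, 38, 49, 41, 41, 38, 47, 49, 42, 49, 54, 51, 50, 40, 58, 48, 47, 45, 43, 45, 37, 52, 42, 48, 68, 66, 63, 71, 67, 71, 69]
365 [215, 213, 213, 210, 212, 214, 217, 216, 219, 198, 192, 181, 166, 151, 104, 109, 43, 47, 47, 48, 44, 47, 51, 47, 50, 51, 49, 44, 48, 47, 44, 47, 41, 50, 52, 49, 51, 52, 50, 44, 52, 47, 52, 48, 69, 64, 67]
400 [47, 54, 52, 46, 82, 70, 170, 160, 160, 174, 221, 216, 217, 216, 127, 104, 104, 42, 44, 44, 48, 52, 44, 54, 47, 47, 47, 52, 50, 50, 51, 48, 44, 50, 57, 47, 49, 48, 46, 64, 64, 64, 68, 66, 71, 69, 70]
318 [107, 36, 53, 78, 171, 169, 169, 169, 169, 168, 87, 98, 175, 176, 174, 171, 168, 168, 169, 168, 167, 167, 170, 170, 170, 232, 224, 223, 223, 222, 223, 222, 223, 222, 221, 222, 219, 216, 214, 213, 211, 207, 219, 209, 207, 211, 162, 160, 162, 162]
330 [189, 104, 47, 83, 169, 170, 168, 169, 171, 167, 91, 99, 169, 171, 172, 171, 172, 171, 173, 171, 171, 168, 166, 166, 166, 167, 225, 220, 221, 221, 222, 223, 221, 222, 221, 220, 218, 216, 215, 214, 206, 207, 207, 212, 212, 210, 154, 158, 161, 159]
[321.44569065  80.8732249 ] [320.75054721  86.98369762] [320.99534761  87.44635409]
```

The block's top edge appears at v ≈ 81 in the wrist view, against 80.9 predicted, so the edge y of 0.112 is confirmed. I'll continue to contact and then creep.

Emit:
{"name": "move_arm", "arguments": {"series": [[[0.04,0.15,0],[0,0,0]],[[0.03,0.15,0],[0,0,0]],[[0.01,0.15,0],[0,0,0]],[[0,0,0],[0,0,0]]]}}

```text
t: 19.97
ee_pos: [0.5851, 0.0323, 0.0314]
tcp_rot: [-1.569, -0.004, -1.63]
wrist_force: [-1.0, -2.6, 7.5]
grip_width: 0.332
```

Emit:
{"name": "move_arm", "arguments": {"series": [[[0,0.06,0],[0,0,0]],[[0,0.06,0],[0,0,0]],[[0,0,0],[0,0,0]]]}}

```text
t: 20.22
ee_pos: [0.5852, 0.0345, 0.0314]
tcp_rot: [-1.569, -0.004, -1.631]
wrist_force: [0.6, -4.0, 8.8]
grip_width: 0.33
```

Emit:
{"name": "move_arm", "arguments": {"series": [[[0.01,0.06,0],[0,0,0]],[[0,0.06,0],[0,0,0]],[[0,0,0],[0,0,0]]]}}

```text
t: 20.47
ee_pos: [0.5854, 0.0364, 0.0315]
tcp_rot: [-1.569, -0.006, -1.631]
wrist_force: [0.2, -7.4, 8.7]
grip_width: 0.331
```

Emit:
{"name": "move_arm", "arguments": {"series": [[[0.01,0.06,0],[0,0,0]],[[0,0.06,0],[0,0,0]],[[0,0,0],[0,0,0]]]}}

```text
t: 20.72
ee_pos: [0.5855, 0.0375, 0.0314]
tcp_rot: [-1.569, -0.008, -1.632]
wrist_force: [-1.4, -9.1, 10.9]
grip_width: 0.332
```

Emit:
{"name": "move_arm", "arguments": {"series": [[[0.01,0.06,0],[0,0,0]],[[0,0.06,0],[0,0,0]],[[0,0,0],[0,0,0]]]}}

```text
t: 20.97
ee_pos: [0.5859, 0.0402, 0.0315]
tcp_rot: [-1.569, -0.008, -1.633]
wrist_force: [-1.2, -10.0, 8.8]
grip_width: 0.328
```

Contact came at about y = 0.034, as predicted, and the lift is under way at 10 N. I'll go on in small steps.

Emit:
{"name": "move_arm", "arguments": {"series": [[[0,0.06,0],[0,0,0]],[[0,0.06,0],[0,0,0]],[[0,0,0],[0,0,0]]]}}

```text
t: 21.22
ee_pos: [0.586, 0.0433, 0.0314]
tcp_rot: [-1.569, -0.008, -1.633]
wrist_force: [-1.1, -10.3, 9.5]
grip_width: 0.335
```

Emit:
{"name": "move_arm", "arguments": {"series": [[[0,0.06,0],[0,0,0]],[[0,0.06,0],[0,0,0]],[[0,0,0],[0,0,0]]]}}

```text
t: 21.47
ee_pos: [0.5861, 0.0464, 0.0314]
tcp_rot: [-1.569, -0.008, -1.633]
wrist_force: [0.2, -9.2, 9.6]
grip_width: 0.326
```

```bash
cat > edge.py <<'E'
from h import *
m=imaging.camera_model("wrist"); rgb=imaging.camera("wrist"); s=get_state(); print(s["t"],s["ee_pos"].round(4),np.round(s["tcp_rot"],3),s["wrist_force"].round(1),s["grip_width"])
im=rgb.astype(float).mean(2); np.savez("l8.npz",wrist=rgb,wp=m["pose"])
old=np.load("l6.npz")["wrist"].astype(float).mean(2)
for u in(305,318,330):
    col=im[60:250,u-1:u+2].mean(1); o=old[60:250,u-1:u+2].mean(1); d=np.diff(col); do=np.diff(o)
    print(u,"jumps",[(60+i,int(d[i])) for i in np.where(abs(d)>18)[0]],"old",[(60+i,int(do[i])) for i in np.where(abs(do)>18)[0]])
for u in(250,270,380):  # dark underside edge and top edge of the free side
    col=im[60:140,u-1:u+2].mean(1); d=np.diff(col); print(u,[(60+i,int(d[i])) for i in np.where(abs(d)>18)[0]])
y=.1118
for z in(.006,.009,.012,.040,.043): print(z,proj("wrist",(.5898,y,z),m).round(1), proj("wrist",(.553,y+.002,z),m).round(1))
E
python3 edge.py
```

```text
21.5167 [0.5861 0.0465 0.0314] [-1.569 -0.008 -1.633] [ -0.3 -10.1   9.4] 0.3325893479700362
305 jumps [(np.int64(95), -24), (np.int64(96), -54), (np.int64(97), -61), (np.int64(101), 18), (np.int64(102), 41), (np.int64(103), 44), (np.int64(130), -35), (np.int64(131), -42), (np.int64(133), 19), (np.int64(181), 62), (np.int64(222), -25), (np.int64(223), -18), (np.int64(241), 19), (np.int64(242), 22)] old [(np.int64(72), 23), (np.int64(73), 140), (np.int64(74), 20), (np.int64(222), -23), (np.int64(241), 23), (np.int64(242), 18)]
318 jumps [(np.int64(100), -87), (np.int64(101), -58), (np.int64(106), 33), (np.int64(107), 47), (np.int64(108), 22), (np.int64(180), 50), (np.int64(222), -23), (np.int64(241), 19), (np.int64(242), 30)] old [(np.int64(72), 53), (np.int64(73), 112), (np.int64(222), -24), (np.int64(241), 23), (np.int64(242), 23)]
330 jumps [(np.int64(98), -51), (np.int64(99), -78), (np.int64(100), -43), (np.int64(101), 25), (np.int64(105), 44), (np.int64(106), 45), (np.int64(188), 24), (np.int64(221), -18), (np.int64(222), -26), (np.int64(241), 23), (np.int64(242), 29)] old [(np.int64(72), 33), (np.int64(73), 128), (np.int64(74), 19), (np.int64(221), -18), (np.int64(222), -26), (np.int64(223), -19), (np.int64(241), 29), (np.int64(242), 22), (np.int64(243), -20)]
250 [(np.int64(60), -35), (np.int64(65), -19), (np.int64(66), -21), (np.int64(77), -19), (np.int64(102), 18), (np.int64(103), 40), (np.int64(104), 33), (np.int64(132), -23), (np.int64(133), -49), (np.int64(134), -52)]
270 [(np.int64(113), -20), (np.int64(123), -20), (np.int64(132), -79), (np.int64(133), -27)]
380 [(np.int64(131), -41), (np.int64(132), -74), (np.int64(133), -60)]
0.006 [317.2 129.7] [250.1 131.5]
0.009 [317.2 130. ] [249.  131.9]
0.012 [317.2 130.4] [247.7 132.3]
0.04 [317.  134.8] [233.9 137.2]
0.043 [317.  135.3] [232.2 137.9]
```

No slip: the end-block features are still at v = 222 and 241, as they were when first gripped. The insertion is about 31.5 mm, so I need another 3.5 mm.

Emit:
{"name": "move_arm", "arguments": {"series": [[[0.01,0.07,0],[0,0,0]],[[0,0.07,0],[0,0,0]],[[0,0,0],[0,0,0]],[[0,0,0],[0,0,0]],[[0,0,0],[0,0,0]]]}}

```text
t: 21.93
ee_pos: [0.5863, 0.05, 0.0314]
tcp_rot: [-1.569, -0.008, -1.633]
wrist_force: [-1.0, -9.9, 10.9]
grip_width: 0.333
```

```bash
python3 edge.py | head -1; python3 - <<'E'
from h import *
d=np.load("l6f.npz"); C=np.array([.655,.196]);a=-.06;R=np.array([[np.cos(a),-np.sin(a)],[np.sin(a),np.cos(a)]])
th=.003/.088
S={}
for c in("scene","side"):
    a0=cv2.cvtColor(d[c],cv2.COLOR_RGB2GRAY); I=imaging.camera(c); S[c]=I; a1=cv2.cvtColor(I,cv2.COLOR_RGB2GRAY)
    for n,(x,y,z) in dict(v1=(-.02,-.022,.062),v2=(-.06,-.022,.062),v3=(-.1,-.022,.062),v4=(-.1,-.066,.062),v5=(-.06,-.066,.062),v6=(-.02,-.066,.062),fence=(-.14,.006,.022),cor=(-.0,.006,.022)).items():
        p=proj(c,np.r_[C+R@[x,y],z]).astype(np.float32)
        q,st,e=cv2.calcOpticalFlowPyrLK(a0,a1,p[None,None],None,winSize=(13,13),maxLevel=1)
        y2=y+th*z; z2=z-th*y
        pr=proj(c,np.r_[C+R@[x,y2],z2])-p
        print(c,n,"flow",(q[0,0]-p).round(2),"pred 3mm",pr.round(2))
np.savez("l9.npz",**S)
o=np.zeros((600,800,3),np.uint8)
u,v=proj("scene",(.6,.1,.02)).round().astype(int); o[:,:400]=cv2.resize(S["scene"][v-45:v+45,u-30:u+30,::-1],(400,600),interpolation=cv2.INTER_CUBIC)
u,v=proj("side",(.6,.14,.02)).round().astype(int); o[:300,400:]=cv2.resize(S["side"][v-30:v+30,u-40:u+40,::-1],(400,300),interpolation=cv2.INTER_CUBIC)
o[300:,400:]=cv2.resize(np.load("l8.npz")["wrist"][0:240,160:480,::-1],(400,300)); cv2.imwrite("pics/l9.png",o)
E
```

```text
21.9833 [0.5864 0.05   0.0315] [-1.569 -0.008 -1.633] [-0.9 -9.3  9.4] 0.32884372680071644
scene v1 flow [ 0.31 -0.26] pred 3mm [ 0.64 -0.4 ]
scene v2 flow [ 0.35 -0.22] pred 3mm [ 0.63 -0.39]
scene v3 flow [ 0.33 -0.29] pred 3mm [ 0.62 -0.38]
scene v4 flow [-0.19 -0.6 ] pred 3mm [ 0.66 -0.8 ]
scene v5 flow [ 0.31 -0.49] pred 3mm [ 0.67 -0.81]
scene v6 flow [ 0.3  -0.47] pred 3mm [ 0.69 -0.83]
scene fence flow [ 0.34 -0.3 ] pred 3mm [ 0.2 -0. ]
scene cor flow [ 0.27 -0.05] pred 3mm [ 0.21 -0.01]
side v1 flow [-0.2  -0.01] pred 3mm [-0.25  0.44]
side v2 flow [-0.08  0.01] pred 3mm [-0.22  0.45]
side v3 flow [-0.05 -0.11] pred 3mm [-0.18  0.46]
side v4 flow [-0.42 -0.61] pred 3mm [-0.15 -0.03]
side v5 flow [  7.26 -18.47] pred 3mm [-0.2  -0.04]
side v6 flow [-0.25 -0.39] pred 3mm [-0.25 -0.04]
side fence flow [ 0.01 -0.01] pred 3mm [-0.06  0.31]
side cor flow [-0.02  0.01] pred 3mm [-0.09  0.3 ]
```

View pics/l9.png

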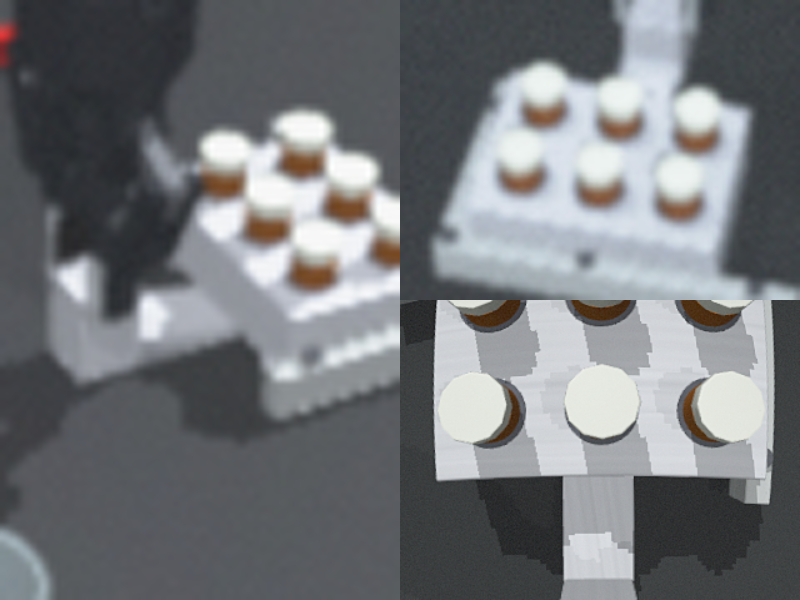

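```bash
python3 -c "
from station import *
s=get_state();print(s['t'],s['ee_pos'],s['wrist_force'],s['grip_width']);print(workorder.finish_job())"
```

```text
22.0833 [0.58635889 0.04998467 0.0314293 ] [-1.04431607 -9.30891284  9.33752175] 0.3321686410395808
the job is handed in; nothing more can be done
None
```

I pushed the block home into the larger grey stop, against the long leg first, then the short leg, then a final squaring press. I then gripped the wedge by its end block and slid it flat under the middle of the free side. The job was handed in at 22 s with the wedge still held.

**Last checks:**
- **Seating:** before the wedge went in, the outline of the seated block matched both fixed views to about 1 pixel (roughly 2 mm). The block did not move under an 11 N press.
- **Insertion:** about 35 mm, which should lift the side by about 3 mm. Resistance built up from about y = 0.034 m (0.035 predicted), and the wedge did not slip in the grip up to the last 3.5 mm, after which I did not re-measure it.
- **Centring:** the wedge is within 1–2 mm of the middle of the side.
- **Forces:** steady at about 9 N sideways and 9 N down, and the gripper is clear of the block.

**Where checks disagreed or fell short:**
- **Lift height:** I could not measure it directly. Image motion suggested about 3 mm in the side view but only about 1.6 mm in the scene view, with sub-pixel noise in both.
- **Seating after the lift:** the block's lower far edge appears to sit up to 1 mm off the long leg. I think this is because the tilted block leans on the top of the leg.
- **Push contact:** the fingers probably pushed on the vials rather than the block's sides, because contact came 5–10 mm later than the finger size suggests.
- **Other items:** I moved clear of them but did not measure them again at the end.

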